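Rake rock chips into an even layer in a feeder trough

ROBOT

A 6-joint arm with a two-finger parallel gripper is mounted at the origin on a cart in front of the work surface, level with it; the furniture and walls round the work are solid. World frame = base frame: x ahead of the robot, y to its left, z up, the work surface at z = 0. Lengths are in m, angles in rad, forces in N, time in s.
With the tool pointing down it reaches from about 0.425 to 0.95 m from the base axis. Payload 3.5 kg.
Tool frame: the origin (TCP) lies between the finger pads; the fingertips stand 22 mm ahead of it and the grasp point (between the pads) lies 3 mm ahead of it (ctrl.nose_length is the z of the fingertips in the tool frame, in m); z points along the fingers, y is the line along which they close (so a half turn about z gives the same grasp; the last joint's range is limited). The gripper opens to 85 mm and grips with 20 to 120 N. Pads are 22 mm wide; open, the fingers measure 114 mm over their backs; the gripper's body (76 mm by 85 mm) begins 54 mm behind the grasp point. The pads swing forward as they close: fully open they stand 13 mm farther back than shut.
Start: joints at [1.11, 0.286, 1.577, -0, 1.279, -0.15], TCP at [0.206, 0.643, 0.253] pointing down, gripper open.
Joint ranges: [-2.77, 2.77], [-0.9, 2.22], [0.21, 2.48], [-1.53, 4.67], [0.24, 2.81], [-2.84, 2.84]. Speed limits (rad/s): [2.79, 2.79, 3.14, 3.14, 3.14, 3.14].

INTERFACE

Orientations are given as a unit quaternion [x, y, z, w].
In Python, from plant import ctrl gives the robot as it stands. The module is installed in compiled form; this text tells all that it offers.
- The arm moves only by the tool send_rows, never from a script. Its argument "rows" is text: rows parted by semicolons, each of 7 numbers parted by spaces: the turn, a rotation vector about the tool's x, y, z in parts of the range, where 1.0 means 90 degrees, then the shift along the tool's x, y, z in shares of 0.6 m (1.0 is 0.6 m), then the opening, from -1 (shut) to 1 (fully open). A call has 1 to 8 rows; each row is the pose to reach, as a shift and turn from the pose commanded when the call began, along the tool's axes at that moment; what a row does not reach only later rows make up. A row lasts 1/8 s, in which the tool goes at most 62.5 mm and 10.7 degrees, less where a joint would pass 70% of its speed; a pose out of reach is approached as far as the arm can. A shift or turn number past 1, either way, is cut back to 1. A call with a gripper value outside its range is refused whole. The fingers move at their own pace and stop on an object; "grip_force" is the grip in N (left out, the last holds). Time passes only in rows, so rows that repeat a pose let the fingers close. It gives the time, the measured TCP pose, the force, the opening and the grip force at its end, in the units of the state.
- ctrl.get_state(): the state, without advancing time (a new reading comes with each control period).
- ctrl.read_camera(name): name is "side" or "top"; returns a dict with "color" (400x640x3 uint8, red, green, blue), "fx", "fy", "cx", "cy" (pixels), "extrinsics" (4x4, takes a point from world to camera coordinates). Camera axes: x right, y down, z forward; pixel columns grow to the right and rows downward; lengths in m; the calibration is good to about 2 mm. A picture is of the moment at which its call begins. There is no depth.
- ctrl.sign_off(): hands the job in; it is judged then, once.
Trained networks look in a picture, given as the dict that the camera call returned (one of the last four; its "shot" number tells which), for a name from the list of things; names that differ only in an ending like _2 or _b are one class to them, and where a whole thing is asked for, a point or a joint stands for the part that bears it (a point fixed in the world has none). Each returns a list of dicts, best first, with "p" (0 to 1); they miss things now and then, are a little off and sometimes report something else, mostly with a low value. They report only what shows in the picture. A call takes as long as a camera call. They do not tell look-alikes from the thing itself.
- ctrl.look_for(picture, target): "position" ([x, y, z] in m, in the coordinates of the camera as it stood for that picture, good to about 4 mm: the middle of the surface that is visible of it).
The state is a dict: "time": time; "qpos": joint angles; "dq": joint speeds; "joint_efforts": joint torques, N m; "eef_pos": TCP position; "tcp_rot": TCP orientation; "contact_force": force on the tool from outside, world axes, zero at the start; "wrist_torque": the same for the moment, N m; "opening": opening from 0.0 (shut) to 1.0 (fully open); "finger_force": force on a finger pad.
Only numpy, scipy, OpenCV 4.12 (cv2) and the standard library are available. Lean on these libraries where they do the work, as an engineer would, in place of code of your own. Each camera call takes 0.05 s, during which the arm holds its last target. There are 200 camera calls.

TASK

Take the hand rake from its stand and rake the eight rock chips, which lie in three rows crowded at the far end of the trough, into an even single layer: at least two chips in each third of the trough's length, none lying on another. Draw the front row to the middle of the near third with the tines kept lightly on the sloping deck to the end of that stroke, pressing gently (never more than 12 N on the trough); move the chips only with the rake, leave the bottle, beaker and timer alone, and stand the rake back in its stand.

Things in the scene. Friction and masses are not known exactly. Their poses are not given: they have to be found in the camera images.
- feeder: Spring-borne open trough on a grey base, inside 300 mm (x) by 92 mm (y), walls 4 mm thick. Origin: on the bench under its middle; x runs along it to the far end, z up. Rim about 108 mm and deck (trough floor) nominally 75 mm above the bench. Vertical springs (about 4 N per mm): the deck sits up to 2 mm higher or lower and gives when pressed. Its thirds meet at x = -50 and +50 mm.
- deck_hinge (a point): Point on the trough's middle line, 30 mm beyond its middle (x = +30 mm), at nominal deck height. Here a stiff cross hinge joins the level far part of the deck, flush, to the near part, which is flat but set to an unknown slope, up to 0.13 rad up or down towards the near end. The slope is not reported; feel it with the rake. The hinge does not yield to light forces.
- rake: Small upright hand rake, 160 g. Origin: tips of the tines, middle of the row; z up. Steel head 80 mm wide (y), 10 mm thick (x), underside 23 mm above the tips; seven 5 mm round tines in one row along y. Orange grip block 18 mm (x) by 34 mm (y), from 69 to 131 mm above the tips: take it with the fingers closing along x. It rakes along its x.
- rake_stand: Grey plastic stand fixed on the bench, foot 75 x 120 mm, 40 mm high, with a slot 15 mm (x) by 86 mm (y) open at the top; slot floor 6 mm above the bench: the tines rest on it, the rake upright, its x along the stand's x. Origin: on the bench under the slot's middle.
- chip0: Faceted rock chip, about 23 mm across and 12 mm thick, 18 g, lying flat; origin: middle of its underside. Starts in the far row: the three chips of a row lie side by side across the trough, nominally at x = 130 mm of the trough; about 16 mm is free between one row and the next.
- chip1: Faceted rock chip, about 23 mm across and 12 mm thick, 18 g, lying flat; origin: middle of its underside. Starts in the far row: the three chips of a row lie side by side across the trough, nominally at x = 130 mm of the trough; about 16 mm is free between one row and the next.
- chip2: Faceted rock chip, about 23 mm across and 12 mm thick, 18 g, lying flat; origin: middle of its underside. Starts in the far row: the three chips of a row lie side by side across the trough, nominally at x = 130 mm of the trough; about 16 mm is free between one row and the next.
- chip3: Faceted rock chip, about 23 mm across and 12 mm thick, 18 g, lying flat; origin: middle of its underside. Starts in the middle row: the three chips of a row lie side by side across the trough, nominally at x = 90 mm of the trough; about 16 mm is free between one row and the next.
- chip4: Faceted rock chip, about 23 mm across and 12 mm thick, 18 g, lying flat; origin: middle of its underside. Starts in the middle row: the three chips of a row lie side by side across the trough, nominally at x = 90 mm of the trough; about 16 mm is free between one row and the next.
- chip5: Faceted rock chip, about 23 mm across and 12 mm thick, 18 g, lying flat; origin: middle of its underside. Starts in the middle row: the three chips of a row lie side by side across the trough, nominally at x = 90 mm of the trough; about 16 mm is free between one row and the next.
- chip6: Faceted rock chip, about 23 mm across and 12 mm thick, 18 g, lying flat; origin: middle of its underside. Starts in the front row: the two chips of a row lie side by side across the trough, nominally at x = 50 mm of the trough; about 16 mm is free between one row and the next.
- chip7: Faceted rock chip, about 23 mm across and 12 mm thick, 18 g, lying flat; origin: middle of its underside. Starts in the front row: the two chips of a row lie side by side across the trough, nominally at x = 50 mm of the trough; about 16 mm is free between one row and the next.
- brown_bottle: Bystander: brown glass bottle with black cap, 62 mm wide, 120 mm tall, origin under its middle.
- beaker: Bystander: small clear beaker, 53 mm wide, 66 mm tall, origin under its middle.
- timer: Bystander: flat white timer, 70 x 64 x 16 mm, origin under its middle.
There are look-alikes about, which are no part of the job. What is meant by the rake is not turquoise, and is the smaller of those in its own colour.

How it is judged:
On the way, in this order (a step that is already met when the one before it is completed fails the run):
1. the rake is lifted out of its stand (z of rake in the frame of rake_stand above 0.05 m), for 0.1 s.
2. at least two chips lie in the near third while the rake, itself drawn past x = -70 mm of the trough (chips about the middle of the near third), still touches the trough with its tines (over 0.5 N) (x of rake in the frame of feeder between -0.15 and -0.07 m and contact force between rake and feeder above 0.5 N and x of any of chip1, chip2, chip3, chip4, chip5, chip6, chip7 in the frame of feeder below -0.05 m and x of any of chip0, chip2, chip3, chip4, chip5, chip6, chip7 in the frame of feeder below -0.05 m and x of any of chip0, chip1, chip3, chip4, chip5, chip6, chip7 in the frame of feeder below -0.05 m and x of any of chip0, chip1, chip2, chip4, chip5, chip6, chip7 in the frame of feeder below -0.05 m and x of any of chip0, chip1, chip2, chip3, chip5, chip6, chip7 in the frame of feeder below -0.05 m and x of any of chip0, chip1, chip2, chip3, chip4, chip6, chip7 in the frame of feeder below -0.05 m and x of any of chip0, chip1, chip2, chip3, chip4, chip5, chip7 in the frame of feeder below -0.05 m and x of any of chip0, chip1, chip2, chip3, chip4, chip5, chip6 in the frame of feeder below -0.05 m), for 0.1 s.
At the end, for the whole second after the job is handed in: At least two of the eight chips lie in each third of the trough (bounds x = -50, +50 mm), all eight in it at rest, no two centres closer than 15 mm seen from above; the rake stands upright at rest in the stand, tips within 6 mm of the slot floor and 8 mm of its middle (x of any of chip1, chip2, chip3, chip4, chip5, chip6, chip7 in the frame of feeder below -0.05 m and x of any of chip0, chip2, chip3, chip4, chip5, chip6, chip7 in the frame of feeder below -0.05 m and x of any of chip0, chip1, chip3, chip4, chip5, chip6, chip7 in the frame of feeder below -0.05 m and x of any of chip0, chip1, chip2, chip4, chip5, chip6, chip7 in the frame of feeder below -0.05 m and x of any of chip0, chip1, chip2, chip3, chip5, chip6, chip7 in the frame of feeder below -0.05 m and x of any of chip0, chip1, chip2, chip3, chip4, chip6, chip7 in the frame of feeder below -0.05 m and x of any of chip0, chip1, chip2, chip3, chip4, chip5, chip7 in the frame of feeder below -0.05 m and x of any of chip0, chip1, chip2, chip3, chip4, chip5, chip6 in the frame of feeder below -0.05 m and (x of chip1 in the frame of feeder between -0.05 and 0.05 m or x of chip2 in the frame of feeder between -0.05 and 0.05 m or x of chip3 in the frame of feeder between -0.05 and 0.05 m or x of chip4 in the frame of feeder between -0.05 and 0.05 m or x of chip5 in the frame of feeder between -0.05 and 0.05 m or x of chip6 in the frame of feeder between -0.05 and 0.05 m or x of chip7 in the frame of feeder between -0.05 and 0.05 m) and (x of chip0 in the frame of feeder between -0.05 and 0.05 m or x of chip2 in the frame of feeder between -0.05 and 0.05 m or x of chip3 in the frame of feeder between -0.05 and 0.05 m or x of chip4 in the frame of feeder between -0.05 and 0.05 m or x of chip5 in the frame of feeder between -0.05 and 0.05 m or x of chip6 in the frame of feeder between -0.05 and 0.05 m or x of chip7 in the frame of feeder between -0.05 and 0.05 m) and (x of chip0 in the frame of feeder between -0.05 and 0.05 m or x of chip1 in the frame of feeder between -0.05 and 0.05 m or x of chip3 in the frame of feeder between -0.05 and 0.05 m or x of chip4 in the frame of feeder between -0.05 and 0.05 m or x of chip5 in the frame of feeder between -0.05 and 0.05 m or x of chip6 in the frame of feeder between -0.05 and 0.05 m or x of chip7 in the frame of feeder between -0.05 and 0.05 m) and (x of chip0 in the frame of feeder between -0.05 and 0.05 m or x of chip1 in the frame of feeder between -0.05 and 0.05 m or x of chip2 in the frame of feeder between -0.05 and 0.05 m or x of chip4 in the frame of feeder between -0.05 and 0.05 m or x of chip5 in the frame of feeder between -0.05 and 0.05 m or x of chip6 in the frame of feeder between -0.05 and 0.05 m or x of chip7 in the frame of feeder between -0.05 and 0.05 m) and (x of chip0 in the frame of feeder between -0.05 and 0.05 m or x of chip1 in the frame of feeder between -0.05 and 0.05 m or x of chip2 in the frame of feeder between -0.05 and 0.05 m or x of chip3 in the frame of feeder between -0.05 and 0.05 m or x of chip5 in the frame of feeder between -0.05 and 0.05 m or x of chip6 in the frame of feeder between -0.05 and 0.05 m or x of chip7 in the frame of feeder between -0.05 and 0.05 m) and (x of chip0 in the frame of feeder between -0.05 and 0.05 m or x of chip1 in the frame of feeder between -0.05 and 0.05 m or x of chip2 in the frame of feeder between -0.05 and 0.05 m or x of chip3 in the frame of feeder between -0.05 and 0.05 m or x of chip4 in the frame of feeder between -0.05 and 0.05 m or x of chip6 in the frame of feeder between -0.05 and 0.05 m or x of chip7 in the frame of feeder between -0.05 and 0.05 m) and (x of chip0 in the frame of feeder between -0.05 and 0.05 m or x of chip1 in the frame of feeder between -0.05 and 0.05 m or x of chip2 in the frame of feeder between -0.05 and 0.05 m or x of chip3 in the frame of feeder between -0.05 and 0.05 m or x of chip4 in the frame of feeder between -0.05 and 0.05 m or x of chip5 in the frame of feeder between -0.05 and 0.05 m or x of chip7 in the frame of feeder between -0.05 and 0.05 m) and (x of chip0 in the frame of feeder between -0.05 and 0.05 m or x of chip1 in the frame of feeder between -0.05 and 0.05 m or x of chip2 in the frame of feeder between -0.05 and 0.05 m or x of chip3 in the frame of feeder between -0.05 and 0.05 m or x of chip4 in the frame of feeder between -0.05 and 0.05 m or x of chip5 in the frame of feeder between -0.05 and 0.05 m or x of chip6 in the frame of feeder between -0.05 and 0.05 m) and x of any of chip1, chip2, chip3, chip4, chip5, chip6, chip7 in the frame of feeder above 0.05 m and x of any of chip0, chip2, chip3, chip4, chip5, chip6, chip7 in the frame of feeder above 0.05 m and x of any of chip0, chip1, chip3, chip4, chip5, chip6, chip7 in the frame of feeder above 0.05 m and x of any of chip0, chip1, chip2, chip4, chip5, chip6, chip7 in the frame of feeder above 0.05 m and x of any of chip0, chip1, chip2, chip3, chip5, chip6, chip7 in the frame of feeder above 0.05 m and x of any of chip0, chip1, chip2, chip3, chip4, chip6, chip7 in the frame of feeder above 0.05 m and x of any of chip0, chip1, chip2, chip3, chip4, chip5, chip7 in the frame of feeder above 0.05 m and x of any of chip0, chip1, chip2, chip3, chip4, chip5, chip6 in the frame of feeder above 0.05 m and x of chip0 in the frame of feeder between -0.15 and 0.15 m and y of chip0 in the frame of feeder between -0.048 and 0.048 m and z of chip0 in the frame of feeder between 0.04 and 0.12 m and linear speed of each of chip0, chip1, chip2, chip3, chip4, chip5, chip6, chip7, rake below 0.02 m/s and x of chip1 in the frame of feeder between -0.15 and 0.15 m and y of chip1 in the frame of feeder between -0.048 and 0.048 m and z of chip1 in the frame of feeder between 0.04 and 0.12 m and x of chip2 in the frame of feeder between -0.15 and 0.15 m and y of chip2 in the frame of feeder between -0.048 and 0.048 m and z of chip2 in the frame of feeder between 0.04 and 0.12 m and x of chip3 in the frame of feeder between -0.15 and 0.15 m and y of chip3 in the frame of feeder between -0.048 and 0.048 m and z of chip3 in the frame of feeder between 0.04 and 0.12 m and x of chip4 in the frame of feeder between -0.15 and 0.15 m and y of chip4 in the frame of feeder between -0.048 and 0.048 m and z of chip4 in the frame of feeder between 0.04 and 0.12 m and x of chip5 in the frame of feeder between -0.15 and 0.15 m and y of chip5 in the frame of feeder between -0.048 and 0.048 m and z of chip5 in the frame of feeder between 0.04 and 0.12 m and x of chip6 in the frame of feeder between -0.15 and 0.15 m and y of chip6 in the frame of feeder between -0.048 and 0.048 m and z of chip6 in the frame of feeder between 0.04 and 0.12 m and x of chip7 in the frame of feeder between -0.15 and 0.15 m and y of chip7 in the frame of feeder between -0.048 and 0.048 m and z of chip7 in the frame of feeder between 0.04 and 0.12 m and horizontal distance between chip0 and chip1 above 0.015 m and horizontal distance between each of chip0, chip1 and chip2 above 0.015 m and horizontal distance between each of chip0, chip1, chip2 and chip3 above 0.015 m and horizontal distance between each of chip0, chip1, chip2, chip3 and chip4 above 0.015 m and horizontal distance between each of chip0, chip1, chip2, chip3, chip4 and chip5 above 0.015 m and horizontal distance between each of chip0, chip1, chip2, chip3, chip4, chip5 and chip6 above 0.015 m and horizontal distance between each of chip0, chip1, chip2, chip3, chip4, chip5, chip6 and chip7 above 0.015 m and horizontal distance between rake and rake_stand below 0.008 m and z of rake in the frame of rake_stand below 0.012 m and angle between rake's own z axis and vertical below 0.25 rad); the robot touches nothing.
It fails at once if the rake presses on the trough with more than 12 N (contact force between rake and feeder above 12 N).
It fails at once if a chip is touched by the gripper or arm (contact force between any of the fingers, the arm and chip0 above 0.3 N or contact force between any of the fingers, the arm and chip1 above 0.3 N or contact force between any of the fingers, the arm and chip2 above 0.3 N or contact force between any of the fingers, the arm and chip3 above 0.3 N or contact force between any of the fingers, the arm and chip4 above 0.3 N or contact force between any of the fingers, the arm and chip5 above 0.3 N or contact force between any of the fingers, the arm and chip6 above 0.3 N or contact force between any of the fingers, the arm and chip7 above 0.3 N).
It fails at once if a bystander is moved more than 20 mm or tipped (distance of any of brown_bottle, beaker, timer from where it was at the start of the episode above 0.02 m or angle between any of brown_bottle, beaker, timer's own z axis and vertical above 0.3 rad).
It also fails if it takes over 72 s, if anything falls off the work surface, if the arm or the gripper's body presses on something with over 40 N, if the wrist force passes 120 N, or if a joint passes its speed limit or range.

## Working session

There is one attempt and no reset: what is moved stays moved. The work goes in short steps, Python scripts to look and compute and a tool call to move; the robot and the scene stay as the last step left them, time stands still between calls to the robot, and variables do not carry over. Pictures are saved under pics/ and viewed, at most 10 in all, crops included, and the job is handed in when it is done.

Besides the shell and the picture viewer there is one more tool, called as name(argument=value, ...) on one line, values as JSON. send_rows: Moves the arm, as the interface text tells. Its arguments: {"type":"object","properties":{"rows":{"type":"string"},"grip_force":{"type":"number"}},"required":["rows"]}

```bash
mkdir -p pics
cat > h.py <<'E'
import numpy as np, cv2
from plant import ctrl
def shot(n,save=None):
    p=ctrl.read_camera(n)
    if save: cv2.imwrite('pics/'+save,p['color'][:,:,::-1])
    return p
def proj(p,X):
    c=p['extrinsics'][:3,:3]@np.array(X)+p['extrinsics'][:3,3]
    return np.array([p['fx']*c[0]/c[2]+p['cx'],p['fy']*c[1]/c[2]+p['cy']])
def ray(p,u,v,z):
    R=np.array(p['extrinsics'])[:3,:3];t=np.array(p['extrinsics'])[:3,3]
    o=-R.T@t;d=R.T@np.array([(u-p['cx'])/p['fx'],(v-p['cy'])/p['fy'],1])
    return o+d*(z-o[2])/d[2]
def world(p,c):
    E=np.array(p['extrinsics']);return E[:3,:3].T@(np.array(c)-E[:3,3])
E
python3 - <<'E'
from h import *
np.set_printoptions(precision=4,suppress=True)
for n in('top','side'):
    p=shot(n,n+'1.png');print(n,p['fx'],p['cx'],p['cy']);print(p['extrinsics'])
    for t in['feeder','deck_hinge','rake','rake_stand','chip0','brown_bottle','beaker','timer']:
        for r in ctrl.look_for(p,t)[:10]:
            w=world(p,r['position']);print(n,t,round(r['p'],2),w,proj(p,w).round())
s=ctrl.get_state();print(s)
E
```

```text
top 475.07246845971684 319.1226573392741 195.75826615019554
[[ 0.0009 -0.9995  0.0308 -0.0545]
 [-0.9862 -0.006  -0.1654  0.6023]
 [ 0.1655 -0.0303 -0.9858  1.0274]
 [ 0.      0.      0.      1.    ]]
top feeder 0.84 [0.4989 0.14   0.0829] [230. 240.]
top deck_hinge 0.74 [0.4937 0.146  0.0806] [228. 243.]
top rake 0.73 [ 0.6701 -0.0066  0.1013] [299. 161.]
top rake 0.71 [ 0.393  -0.04    0.1901] [315. 292.]
top rake 0.61 [ 0.5322 -0.0832  0.1366] [335. 223.]
top rake_stand 0.88 [ 0.5259 -0.0807  0.0115] [331. 231.]
top chip0 0.48 [0.5923 0.1621 0.0857] [221. 197.]
top chip0 0.4 [0.639  0.1683 0.088 ] [219. 176.]
top brown_bottle 0.91 [0.7687 0.0396 0.0848] [279. 120.]
top beaker 0.61 [ 0.6599 -0.1097  0.0298] [343. 173.]
top timer 0.97 [ 0.4959 -0.2715  0.0179] [413. 244.]
side 363.5829370226491 324.1681782503512 199.850942164236
[[-0.7301 -0.6832  0.0106  0.404 ]
 [-0.5975  0.6309 -0.495   0.3977]
 [ 0.3315 -0.3678 -0.8688  0.6952]
 [ 0.      0.      0.      1.    ]]
side feeder 0.74 [0.4856 0.1576 0.0817] [296. 283.]
side deck_hinge 0.85 [0.485  0.1506 0.0771] [298. 282.]
side rake
[... 164 characters left out ...]
.93 [ 0.5211 -0.0648  0.0134] [352. 216.]
side brown_bottle 0.81 [0.7649 0.0468 0.0755] [246. 172.]
side beaker 0.94 [ 0.6546 -0.1074  0.0428] [324. 167.]
side timer 0.82 [ 0.492  -0.2686  0.016 ] [412. 171.]
{'time': 0.9, 'qpos': array([ 1.11  ,  0.2863,  1.5767, -0.    ,  1.2786, -0.15  ]), 'dq': array([-0.0014, -0.0017, -0.0003,  0.0011, -0.0011, -0.0007]), 'joint_efforts': array([  0.0007, -40.5967, -29.2943,  -0.0001,   0.0005,  -0.    ]), 'eef_pos': array([0.2064, 0.6427, 0.2533]), 'tcp_rot': array([0.1548, 0.988 , 0.    , 0.    ]), 'contact_force': array([-0.2352,  0.592 , -0.7572]), 'wrist_torque': array([-0.0295,  0.0046,  0.0338]), 'finger_force': 0.0, 'opening': 0.995974859051396}
```

Run:
```python
import cv2
a=cv2.imread('pics/top1.png');b=a[90:330,150:450]
cv2.imwrite('pics/topc.png',cv2.resize(b,None,fx=2.5,fy=2.5,interpolation=cv2.INTER_CUBIC))
a=cv2.imread('pics/side1.png');b=a[130:330,200:460]
cv2.imwrite('pics/sidec.png',cv2.resize(b,None,fx=3,fy=3,interpolation=cv2.INTER_CUBIC))
```

```text
(no output)
```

View pics/topc.png

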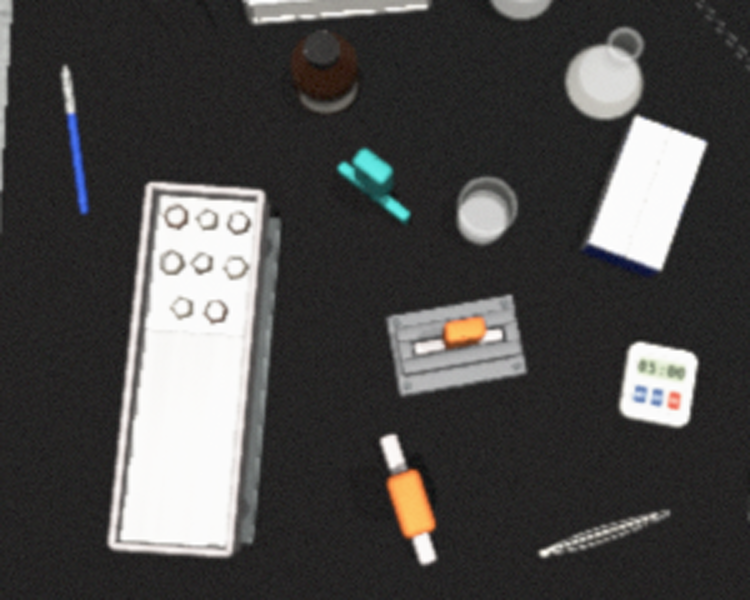

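View pics/sidec.png

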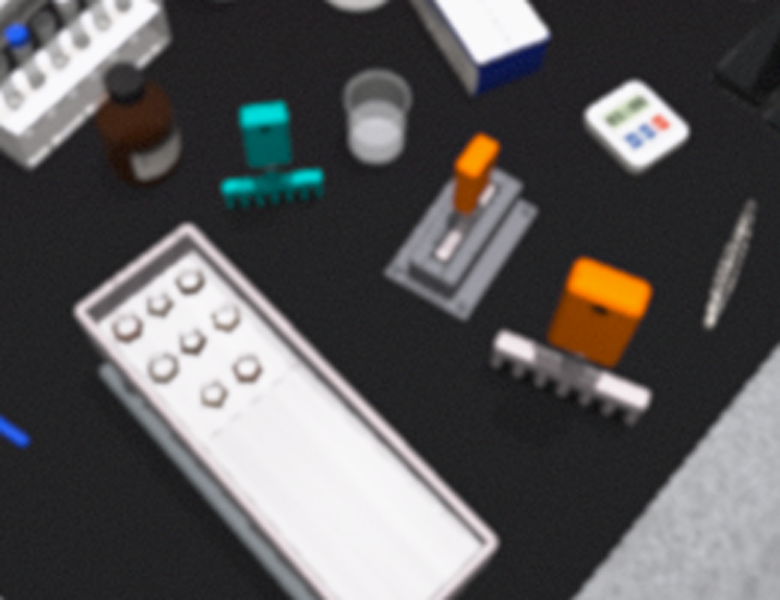

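```bash
cat > m.py <<'E'
from h import *
np.set_printoptions(precision=4,suppress=True)
from scipy.optimize import least_squares
T=shot('top');S=shot('side')
tp=lambda a:(a[0]/2.5+150,a[1]/2.5+90); sp=lambda a:(a[0]/3+200,a[1]/3+130)
def tri(a,b):
    f=lambda X:np.r_[proj(T,X)-tp(a),proj(S,X)-sp(b)]
    r=least_squares(f,[.5,0,.1]);return r.x,np.abs(r.fun).max()
c=[ray(T,*tp(q),.108) for q in((148,184),(265,190),(232,553),(110,547))]
print('rim',c,[np.linalg.norm(c[i]-c[(i+1)%4]) for i in range(4)])
m=sum(c)/4;ax=(c[0]+c[1]-c[2]-c[3]);print('mid',m,'yaw',np.arctan2(ax[1],ax[0]))
print('tri FR',tri((265,190),(188,226)),'FL',tri((148,184),(78,310)),'NR',tri((232,553),(496,543)))
c=[ray(T,*tp(q),.004) for q in((388,316),(512,296),(526,372),(402,394))]
print('foot',c,[np.linalg.norm(c[i]-c[(i+1)%4]) for i in range(4)])
ax=(c[0]+c[1]-c[2]-c[3]);print('mid',sum(c)/4,'yaw',np.arctan2(ax[1],ax[0]))
print('slot',[ray(T,*tp(q),.04) for q in((415,350),(504,335))])
print('griptop',[ray(T,*tp(q),.137) for q in((444,323),(482,317),(465,325))])
a=cv2.imread('pics/top1.png')[200:250,300:366]
cv2.imwrite('pics/rk.png',cv2.resize(a,None,fx=11,fy=11,interpolation=cv2.INTER_CUBIC))
# chips
chips=[(176,217),(207,219),(239,222),(172,263),(203,263),(236,267),(181,308),(216,311)]
for q in chips:
    w=ray(T,*tp(q),.087);print(w)
E
python3 m.py
```

```text
rim [array([0.6618, 0.1866, 0.108 ]), array([0.6573, 0.0859, 0.108 ]), array([0.3515, 0.1059, 0.108 ]), array([0.3565, 0.2056, 0.108 ])] [np.float64(0.1007972828288027), np.float64(0.3064605330184974), np.float64(0.09983562610334226), np.float64(0.3059655995476273)]
mid [0.5068 0.146  0.108 ] yaw -0.06390047184920791
tri FR (array([0.66  , 0.0869, 0.0937]), np.float64(0.36619314827879634)) FL (array([0.6619, 0.1868, 0.1023]), np.float64(0.6641789830610776)) NR (array([0.349 , 0.1072, 0.0932]), np.float64(0.7103979728807417))
foot [array([ 0.561 , -0.0212,  0.004 ]), array([ 0.5806, -0.1384,  0.004 ]), array([ 0.5088, -0.1507,  0.004 ]), array([ 0.488 , -0.0346,  0.004 ])] [np.float64(0.11878455941235543), np.float64(0.0728266097647957), np.float64(0.11788473194841291), np.float64(0.07422992605053438)]
mid [ 0.5346 -0.0862  0.004 ] yaw 0.17607242778515544
slot [array([ 0.5256, -0.0458,  0.04  ]), array([ 0.5396, -0.1268,  0.04  ])]
griptop [array([ 0.539 , -0.0674,  0.137 ]), array([ 0.5441, -0.099 ,  0.137 ]), array([ 0.5374, -0.0848,  0.137 ])]
[0.6373 0.1653 0.087 ]
[0.6357 0.1382 0.087 ]
[0.6332 0.1102 0.087 ]
[0.5964 0.1674 0.087 ]
[0.5965 0.1405 0.087 ]
[0.5932 0.1117 0.087 ]
[0.5569 0.1582 0.087 ]
[0.5544 0.128  0.087 ]
```

View pics/rk.png

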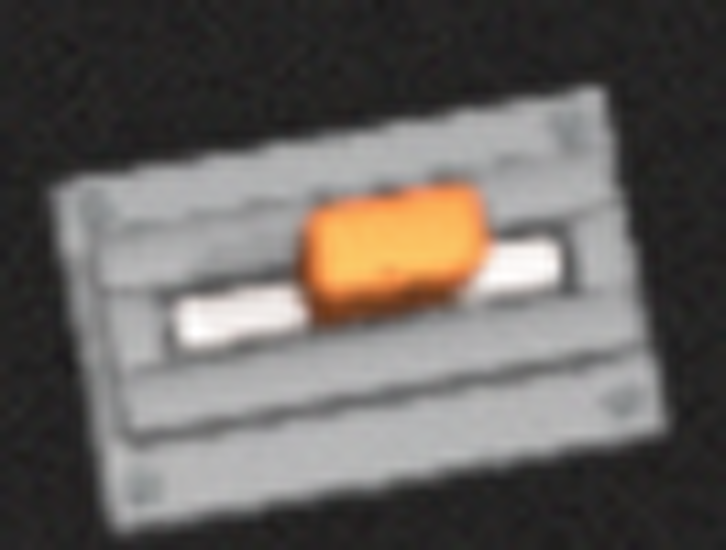

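The candidates, in the enlarged top crop:
- The turquoise rake at (373,175) is excluded by its colour.
- A large orange rake stands free at (410,503).
- A smaller orange rake stands in the stand at (465,331). It is the smaller of the two orange ones, and the enlarged crop shows it in the stand's slot, so this is the one meant.

Measured poses agree with the given sizes:
- **Rake:** about (0.534, -0.086), yaw 0.175.
- **Trough:** middle (0.507, 0.146), yaw -0.064. The chip rows come out at x = 129, 89 and 49 mm.

```bash
cat > g.py <<'E'
# usage: g.py x y z yaw  -> delta in tool axes (mm, deg) from measured pose, yaw=angle of tool y
import sys
from h import *
from scipy.spatial.transform import Rotation as R
np.set_printoptions(precision=2,suppress=True)
s=ctrl.get_state();r=R.from_quat(s['tcp_rot'])
print('t',round(s['time'],2),'pos',s['eef_pos']*1e3,'F',s['contact_force'],'q6',s['qpos'][5])
if len(sys.argv)>4:
    x,y,z,a=map(float,sys.argv[1:5])
    ty=np.array([np.cos(a),np.sin(a),0]);tz=np.array([0,0,-1.]);t=R.from_matrix(np.c_[np.cross(ty,tz),ty,tz])
    print('turn',np.degrees((r.inv()*t).as_rotvec()),'shift',r.inv().apply(np.array([x,y,z])-s['eef_pos'])*1e3)
E
python3 g.py .534 -.086 .230 .175
```

```text
t 1.0 pos [206.41 642.67 253.36] F [-0.27 -0.24 -0.44] q6 -0.14998755749543516
turn [ 0.   -0.   62.16] shift [-534.75 -593.56   23.33]
```

The rows are not in the units I measure in: shifts go in shares of 0.6 m and turns go in shares of 90 degrees. I convert before sending: -355 mm / 600 = -0.5917, -320 mm / 600 = -0.5333, 62 degrees / 90 = 0.6889.

send_rows(rows="0 0 0.0889 -0.0667 -0.075 0 1;0 0 0.1778 -0.1333 -0.1483 0 1;0 0 0.2667 -0.2 -0.2217 0 1;0 0 0.3556 -0.2667 -0.2967 0 1;0 0 0.4444 -0.3333 -0.37 0 1;0 0 0.5333 -0.4 -0.445 0 1;0 0 0.6222 -0.4667 -0.5183 0 1;0 0 0.6889 -0.5333 -0.5917 0 1")

```text
time: 2.0
eef_pos: [0.403, 0.2051, 0.2538]
tcp_rot: [0.643, 0.766, 0.001, 0.0]
contact_force: [1.3, -0.2, 0.6]
opening: 1.003
finger_force: 0.0
```

```bash
python3 g.py .534 -.086 .230 .175
```

```text
t 2.0 pos [403.   205.08 253.8 ] F [ 1.33 -0.19  0.59] q6 0.07113585549894796
turn [ 0.09 -0.01 -0.03] shift [-309.41   78.43   23.88]
```

Scaled: -309 mm / 600 = -0.515, -290 mm / 600 = -0.4833.

send_rows(rows="0 0 0 -0.0833 0.0217 0 1;0 0 0 -0.1667 0.0433 0 1;0 0 0 -0.25 0.065 0 1;0 0 0 -0.3333 0.0867 0 1;0 0 0 -0.4167 0.1083 0 1;0 0 0 -0.4833 0.1233 0.0167 1;0 0 0 -0.515 0.13 0.04 1;0 0 0 -0.515 0.13 0.04 1")

```text
time: 3.0
eef_pos: [0.533, -0.0836, 0.2273]
tcp_rot: [0.642, 0.767, -0.001, -0.002]
contact_force: [-0.1, 0.8, 0.4]
opening: 1.003
finger_force: 0.0
```

```bash
python3 g.py .534 -.086 .112 .175
python3 - <<'E'
from h import *
import cv2
p=shot('top','t2.png');a=cv2.imread('pics/t2.png')[180:270,280:390]
cv2.imwrite('pics/t2c.png',cv2.resize(a,None,fx=6,fy=6,interpolation=cv2.INTER_CUBIC))
E
```

```text
t 3.0 pos [533.01 -83.57 227.28] F [-0.09  0.82  0.43] q6 -0.5203276828859832
turn [-0.2  -0.14  0.08] shift [ -2.85   0.95 115.27]
```

View pics/t2c.png

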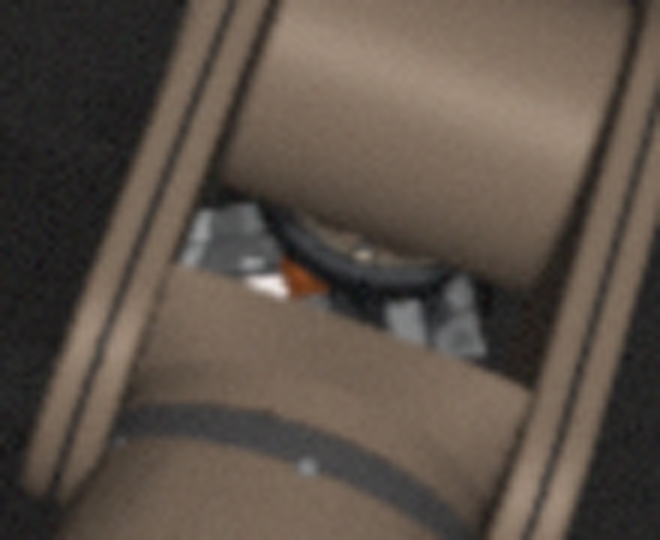

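The arm hides the grip from the top camera, so only the stand's edges show around (230,260) and (450,320). I'll go down and check the measured pose.

Scaled: 80 mm / 600 = 0.1333, 70 mm / 600 = 0.1167.

send_rows(rows="0 0 0 0 0 0.0333 1;0 0 0 0 0 0.075 1;0 0 0 0 0 0.1167 1;0 0 0 0 0 0.1333 1;0 0 0 0 0 0.1333 1")

```text
time: 3.68
eef_pos: [0.5336, -0.0825, 0.1493]
tcp_rot: [0.641, 0.768, -0.0, -0.0]
contact_force: [0.1, -0.3, -0.3]
opening: 1.003
finger_force: 0.0
```

```bash
python3 g.py .534 -.086 .112 .175
python3 - <<'E'
from h import *
import cv2
p=shot('side','t3.png');a=cv2.imread('pics/t3.png')[120:260,280:440]
cv2.imwrite('pics/t3c.png',cv2.resize(a,None,fx=4,fy=4,interpolation=cv2.INTER_CUBIC))
E
```

```text
t 3.67 pos [533.64 -82.47 149.27] F [ 0.07 -0.29 -0.26] q6 -0.5206312656436821
turn [-0.04 -0.03  0.24] shift [-3.56 -0.25 37.27]
```

View pics/t3c.png

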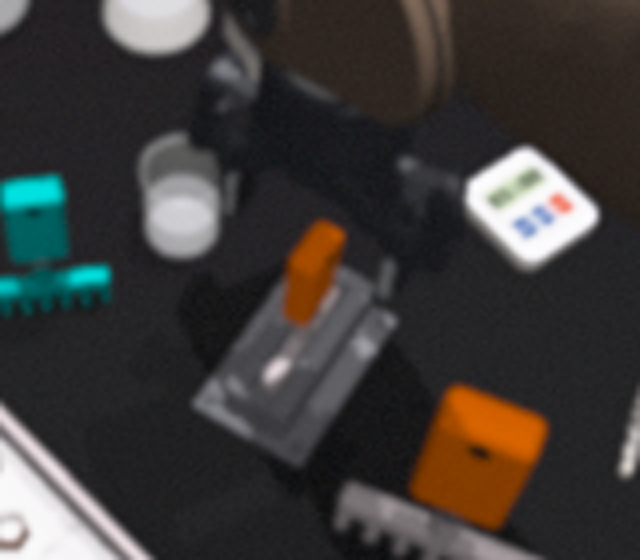

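The side view shows the fingertips at about (232,200) and (388,290), straddling the grip top at (317,235). The beaker is clear, so I'll go on down.

Scaled: 37 mm / 600 = 0.0617, -3.5 mm / 600 = -0.0058.

send_rows(rows="0 0 0 -0.0058 0 0.03 1;0 0 0 -0.0058 0 0.0617 1;0 0 0 -0.0058 0 0.0617 0.3;0 0 0 -0.0058 0 0.0617 -0.3;0 0 0 -0.0058 0 0.0617 -1;0 0 0 -0.0058 0 0.0617 -1;0 0 0 -0.0058 0 0.0617 -1;0 0 0 -0.0058 0 0.0617 -1", grip_force=80)

```text
time: 4.72
eef_pos: [0.5351, -0.0871, 0.1131]
tcp_rot: [0.641, 0.767, 0.0, 0.001]
contact_force: [0.4, 1.0, 2.7]
opening: 0.196
finger_force: 77.8
```

Scaled: -150 mm / 600 = -0.25, -130 mm / 600 = -0.2167.

send_rows(rows="0 0 0 0 0 -0.0167 -1;0 0 0 0 0 -0.05 -1;0 0 0 0 0 -0.1 -1;0 0 0 0 0 -0.1583 -1;0 0 0 0 0 -0.2167 -1;0 0 0 0 0 -0.25 -1;0 0 0 0 0 -0.25 -1;0 0 0 0 0 -0.25 -1")

```text
time: 5.72
eef_pos: [0.5337, -0.0867, 0.2604]
tcp_rot: [0.642, 0.767, -0.001, -0.002]
contact_force: [-0.5, -0.2, -2.4]
opening: 0.2
finger_force: 77.8
```

```bash
python3 g.py .5767 .1415 .263 -.064
```

```text
t 5.72 pos [533.69 -86.68 260.4 ] F [-0.54 -0.23 -2.37] q6 -0.5265366314772179
turn [-0.17 -0.07 13.85] shift [216.98  82.68  -2.47]
```

Scaled: 217 mm / 600 = 0.3617, 206 mm / 600 = 0.3433, 14 degrees / 90 = 0.1556.

send_rows(rows="0 0 0.0222 0.045 0.0167 0 -1;0 0 0.0444 0.1033 0.04 0 -1;0 0 0.0667 0.1667 0.0633 0 -1;0 0 0.1 0.2333 0.09 0 -1;0 0 0.1333 0.3 0.115 0 -1;0 0 0.1556 0.3433 0.1317 0 -1;0 0 0.1556 0.3617 0.1383 0 -1;0 0 0.1556 0.3617 0.1383 0 -1")

```text
time: 6.72
eef_pos: [0.5773, 0.1414, 0.2608]
tcp_rot: [0.73, 0.684, -0.001, -0.001]
contact_force: [-0.3, 0.0, -0.9]
opening: 0.201
finger_force: 78.0
```

```bash
python3 g.py .5767 .1415 .2 -.064
python3 - <<'E'
from h import *
import cv2
p=shot('side','t4.png');a=cv2.imread('pics/t4.png')[100:300,180:400]
cv2.imwrite('pics/t4c.png',cv2.resize(a,None,fx=3,fy=3,interpolation=cv2.INTER_CUBIC))
E
```

```text
t 6.72 pos [577.34 141.38 260.85] F [-0.25  0.02 -0.86] q6 0.13489917889267566
turn [-0.14  0.05 -0.06] shift [ 0.13 -0.49 60.85]
```

View pics/t4c.png

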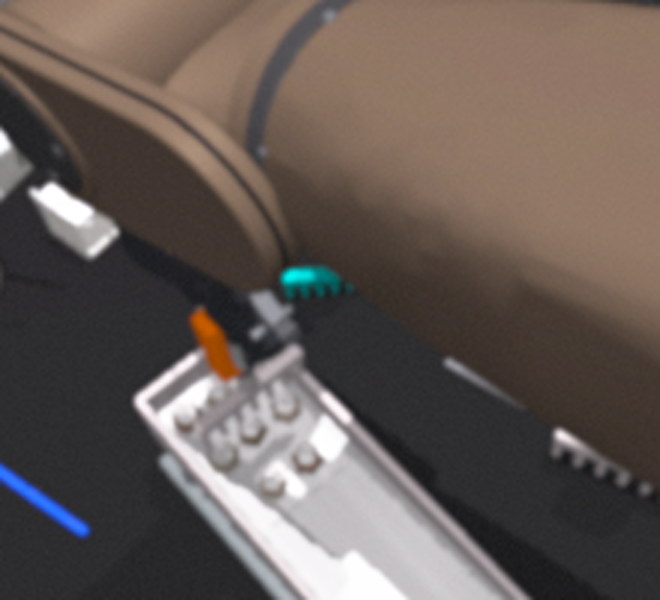

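The side view shows the rake hanging upright over the trough, its head running from about (205,430) to (300,360) in the crop. I'll compare that with the expected projection.

```bash
cat > chk.py <<'E'
from h import *
p=shot('side')
s=ctrl.get_state();P=s['eef_pos'];c,n=np.cos(-.064),np.sin(-.064)
F=np.array([.5068,.146]);Rm=np.array([[c,-n],[n,c]])
print('feeder xy of TCP mm',Rm.T@(P[:2]-F)*1e3, P[2])
for nm,o in(('UL near',(-.005,.04,-.084)),('UR near',(-.005,-.04,-.084)),('tip L',(0,.0375,-.107)),('tip R',(0,-.0375,-.107))):
    w=np.r_[P[:2]+Rm@np.array(o[:2]),P[2]+o[2]]
    print(nm,(proj(p,w)-[180,100])*3)
E
python3 chk.py
```

```text
feeder xy of TCP mm [70.99560214 -1.05764049] 0.2615613289213552
UL near [207.09088886 431.00031033]
UR near [307.84202154 351.27517058]
tip L [211.57360506 437.33986307]
tip R [303.10035329 364.55478286]
```

Scaled: 73 mm / 600 = 0.1217, 65 mm / 600 = 0.1083.

send_rows(rows="0 0 0 0.0017 -0.0017 0.0167 -1;0 0 0 0.0017 -0.0017 0.05 -1;0 0 0 0.0017 -0.0017 0.0833 -1;0 0 0 0.0017 -0.0017 0.1083 -1;0 0 0 0.0017 -0.0017 0.1217 -1;0 0 0 0.0017 -0.0017 0.1217 -1;0 0 0 0.0017 -0.0017 0.1217 -1")

```text
time: 7.7
eef_pos: [0.5775, 0.1424, 0.1902]
tcp_rot: [0.73, 0.683, 0.001, 0.001]
contact_force: [-0.2, 0.3, -1.4]
opening: 0.199
finger_force: 78.0
```

```bash
python3 chk.py | head -1
python3 - <<'E'
from h import *
f=[]
for i in range(6):
    shot('side'); s=ctrl.get_state(); f.append(s['contact_force'])
print(np.round(f,2), s['time'],s['eef_pos'])
E
```

```text
feeder xy of TCP mm [70.83720531  0.98090034] 0.19037989284992837
[[-0.01 -0.49 -1.65]
 [ 0.66  0.41 -0.95]
 [-0.78 -0.78 -1.52]
 [-0.73 -0.5  -1.48]
 [-0.64  0.95 -0.9 ]
 [-1.04 -0.48 -1.83]] 8.05 [0.5770777  0.14237959 0.18972171]
```

Scaled: 4 mm / 600 = 0.0067, 2 mm / 600 = 0.0033.

send_rows(rows="0 0 0 0 0 0.0033 -1;0 0 0 0 0 0.0067 -1;0 0 0 0 0 0.0067 -1;0 0 0 0 0 0.0067 -1")

```text
time: 8.55
eef_pos: [0.5769, 0.1424, 0.1853]
tcp_rot: [0.73, 0.683, -0.0, -0.0]
contact_force: [-0.4, 0.4, -1.8]
opening: 0.203
finger_force: 78.0
```

Scaled: 1 mm / 600 = 0.0017.

send_rows(rows="0 0 0 0 0 0.0017 -1;0 0 0 0 0 0.0017 -1;0 0 0 0 0 0.0017 -1")

```text
time: 8.93
eef_pos: [0.5769, 0.1424, 0.1843]
tcp_rot: [0.73, 0.683, 0.0, 0.0]
contact_force: [-0.8, -0.3, -2.5]
opening: 0.2
finger_force: 78.0
```

Scaled: 1 mm / 600 = 0.0017.

send_rows(rows="0 0 0 0 0 0.0017 -1;0 0 0 0 0 0.0017 -1;0 0 0 0 0 0.0017 -1")

```text
time: 9.3
eef_pos: [0.5769, 0.1424, 0.1833]
tcp_rot: [0.73, 0.683, -0.0, -0.0]
contact_force: [0.8, 0.5, -2.3]
opening: 0.202
finger_force: 78.0
```

Scaled: 1 mm / 600 = 0.0017.

send_rows(rows="0 0 0 0 0 0.0017 -1;0 0 0 0 0 0.0017 -1;0 0 0 0 0 0.0017 -1")

```text
time: 9.68
eef_pos: [0.577, 0.1424, 0.1826]
tcp_rot: [0.73, 0.683, 0.0, 0.0]
contact_force: [-0.3, -1.0, 0.4]
opening: 0.198
finger_force: 78.1
```

Scaled: 1 mm / 600 = 0.0017.

send_rows(rows="0 0 0 0 0 0.0017 -1;0 0 0 0 0 0.0017 -1;0 0 0 0 0 0.0017 -1")

```text
time: 10.05
eef_pos: [0.5771, 0.1424, 0.1818]
tcp_rot: [0.73, 0.683, 0.0, 0.0]
contact_force: [-1.0, -1.1, 2.7]
opening: 0.2
finger_force: 78.5
```

Scaled: -36 mm / 600 = -0.06, -32 mm / 600 = -0.0533.

send_rows(rows="0 0 0 0 -0.005 0 -1;0 0 0 0 -0.0133 0 -1;0 0 0 0 -0.0233 0 -1;0 0 0 0 -0.0333 0 -1;0 0 0 0 -0.0433 0 -1;0 0 0 0 -0.0533 0 -1;0 0 0 0 -0.06 0 -1;0 0 0 0 -0.06 0 -1")

```text
time: 11.05
eef_pos: [0.5404, 0.1449, 0.1815]
tcp_rot: [0.73, 0.683, -0.0, -0.001]
contact_force: [2.3, -0.0, 4.3]
opening: 0.205
finger_force: 78.8
```

Scaled: -12 mm / 600 = -0.02, -8 mm / 600 = -0.0133.

send_rows(rows="0 0 0 0 -0.0067 0 -1;0 0 0 0 -0.0133 0 -1;0 0 0 0 -0.02 0 -1;0 0 0 0 -0.02 0 -1")

```text
time: 11.55
eef_pos: [0.5292, 0.1456, 0.1818]
tcp_rot: [0.73, 0.683, 0.0, 0.0]
contact_force: [4.5, -0.4, 5.1]
opening: 0.199
finger_force: 79.0
```

Scaled: -10 mm / 600 = -0.0167, -6 mm / 600 = -0.01.

send_rows(rows="0 0 0 0 -0.005 -0.0017 -1;0 0 0 0 -0.01 -0.002 -1;0 0 0 0 -0.0167 -0.0023 -1;0 0 0 0 -0.0167 -0.0023 -1")

```text
time: 12.05
eef_pos: [0.5186, 0.1463, 0.1827]
tcp_rot: [0.73, 0.683, -0.0, -0.0]
contact_force: [3.8, -0.2, 5.1]
opening: 0.2
finger_force: 79.0
```

Scaled: -10 mm / 600 = -0.0167, -6 mm / 600 = -0.01.

send_rows(rows="0 0 0 0 -0.005 -0.001 -1;0 0 0 0 -0.01 -0.0017 -1;0 0 0 0 -0.0167 -0.0025 -1;0 0 0 0 -0.0167 -0.0025 -1")

```text
time: 12.55
eef_pos: [0.508, 0.147, 0.1838]
tcp_rot: [0.73, 0.683, -0.001, -0.001]
contact_force: [3.1, -0.3, 3.2]
opening: 0.203
finger_force: 78.8
```

Scaled: -20 mm / 600 = -0.0333, -1.5 mm / 600 = -0.0025.

send_rows(rows="0 0 0 0 -0.0067 -0.0005 -1;0 0 0 0 -0.0133 -0.001 -1;0 0 0 0 -0.02 -0.0015 -1;0 0 0 0 -0.0267 -0.002 -1;0 0 0 0 -0.0333 -0.0025 -1;0 0 0 0 -0.0333 -0.0025 -1")

```text
time: 13.3
eef_pos: [0.4882, 0.1483, 0.1855]
tcp_rot: [0.73, 0.683, -0.001, -0.001]
contact_force: [1.6, -1.1, 4.1]
opening: 0.205
finger_force: 78.7
```

Scaled: -30 mm / 600 = -0.05, -1.2 mm / 600 = -0.002.

send_rows(rows="0 0 0 0 -0.0067 -0.0007 -1;0 0 0 0 -0.0133 -0.0013 -1;0 0 0 0 -0.0217 -0.002 -1;0 0 0 0 -0.03 -0.0028 -1;0 0 0 0 -0.0383 -0.0035 -1;0 0 0 0 -0.045 -0.0042 -1;0 0 0 0 -0.05 -0.0047 -1;0 0 0 0 -0.05 -0.0047 -1")

```text
time: 14.3
eef_pos: [0.4583, 0.1502, 0.1882]
tcp_rot: [0.73, 0.683, -0.001, -0.001]
contact_force: [-0.0, -0.2, 1.2]
opening: 0.204
finger_force: 78.4
```

Scaled: -32 mm / 600 = -0.0533, -1.2 mm / 600 = -0.002.

send_rows(rows="0 0 0 0 -0.005 0.0003 -1;0 0 0 0 -0.0133 -0.0003 -1;0 0 0 0 -0.0217 -0.0008 -1;0 0 0 0 -0.03 -0.0015 -1;0 0 0 0 -0.0383 -0.002 -1;0 0 0 0 -0.0467 -0.0027 -1;0 0 0 0 -0.0533 -0.003 -1;0 0 0 0 -0.0533 -0.003 -1")

```text
time: 15.3
eef_pos: [0.4266, 0.1524, 0.1903]
tcp_rot: [0.73, 0.683, -0.0, -0.0]
contact_force: [1.5, -0.2, 2.1]
opening: 0.198
finger_force: 78.6
```

Scaled: -8 mm / 600 = -0.0133, -6 mm / 600 = -0.01.

send_rows(rows="0 0 0 0 -0.005 0 -1;0 0 0 0 -0.01 -0.0005 -1;0 0 0 0 -0.0133 -0.0007 -1;0 0 0 0 -0.0133 -0.0007 -1;0 0 0 0 -0.0133 -0.0007 -1")

```text
time: 15.92
eef_pos: [0.4192, 0.1529, 0.1908]
tcp_rot: [0.73, 0.683, -0.0, -0.0]
contact_force: [2.8, -0.7, 2.4]
opening: 0.197
finger_force: 78.7
```

```bash
python3 chk.py | head -1
python3 - <<'E'
from h import *
f=[]
p=shot('side','t5.png')
for i in range(3): shot('side'); f.append(ctrl.get_state()['contact_force'])
print(np.round(f,2))
a=cv2.imread('pics/t5.png')[120:330,200:420]
cv2.imwrite('pics/t5c.png',cv2.resize(a,None,fx=2.8,fy=2.8,interpolation=cv2.INTER_CUBIC))
E
```

```text
feeder xy of TCP mm [-87.89540042   1.26529393] 0.19075035754968245
[[ 2.98 -0.09  3.04]
 [ 2.1   0.36  3.14]
 [ 2.31  0.09  2.78]]
```

View pics/t5c.png

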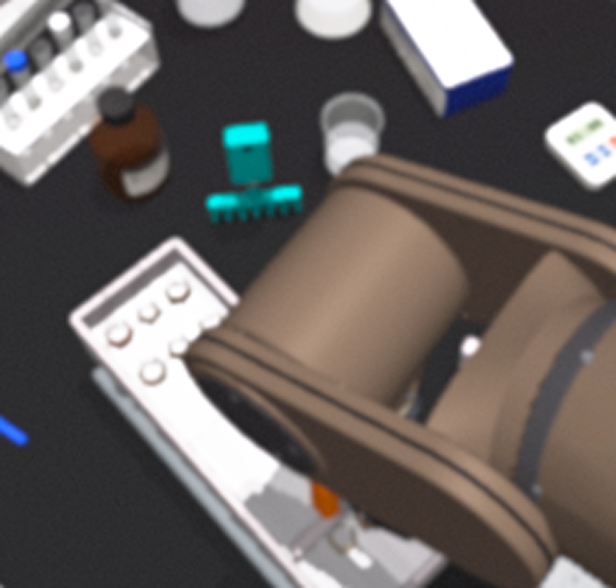

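The side view shows the front chips drawn ahead of the rake, one of them visible at (355,550). Contact is steady at about 4.5 N with the rake at x = -88 mm. Next is the middle row.

Scaled: 130 mm / 600 = 0.2167, 90 mm / 600 = 0.15.

send_rows(rows="0 0 0 0 0.0017 -0.0167 -1;0 0 0 0 0.0017 -0.05 -1;0 0 0 0 0.0017 -0.0917 -1;0 0 0 0 0.0017 -0.12 -1;0 0 0 -0.0017 0.0333 -0.12 -1;0 0 0 -0.0017 0.0833 -0.12 -1;0 0 0 -0.0017 0.15 -0.12 -1;0 0 0 -0.0017 0.2167 -0.12 -1")

```text
time: 17.18
eef_pos: [0.5491, 0.1432, 0.2618]
tcp_rot: [0.73, 0.683, -0.001, -0.001]
contact_force: [0.5, 0.9, -0.9]
opening: 0.2
finger_force: 78.0
```

Scaled: 67 mm / 600 = 0.1117, 57 mm / 600 = 0.095.

send_rows(rows="0 0 0 0 0.0583 0 -1;0 0 0 0 0.095 0 -1;0 0 0 0 0.1117 0 -1;0 0 0 0 0.1117 0 -1;0 0 0 0 0.1117 0 -1")

```text
time: 17.8
eef_pos: [0.6148, 0.139, 0.2625]
tcp_rot: [0.73, 0.683, -0.0, -0.0]
contact_force: [-0.5, -0.5, -1.5]
opening: 0.201
finger_force: 78.3
```

```bash
python3 chk.py
python3 - <<'E'
from h import *
p=shot('top','t6.png')
a=cv2.imread('pics/t6.png')[150:320,180:280]
cv2.imwrite('pics/t6c.png',cv2.resize(a,None,fx=3.5,fy=3.5,interpolation=cv2.INTER_CUBIC))
p=shot('side','t6s.png')
b=cv2.imread('pics/t6s.png')[190:330,210:350]
b=cv2.resize(b,(595,595),interpolation=cv2.INTER_CUBIC)[:595,:445]
cv2.imwrite('pics/t6c.png',np.hstack([cv2.imread('pics/t6c.png'),b]))
E
```

```text
feeder xy of TCP mm [ 1.08301492e+02 -6.55399591e-02] 0.2626938011185245
UL near [168.73985915 390.47378329]
UR near [269.29644892 313.68478653]
tip L [174.38617511 398.01570626]
tip R [265.7421743 327.8289638]
```

View pics/t6c.png

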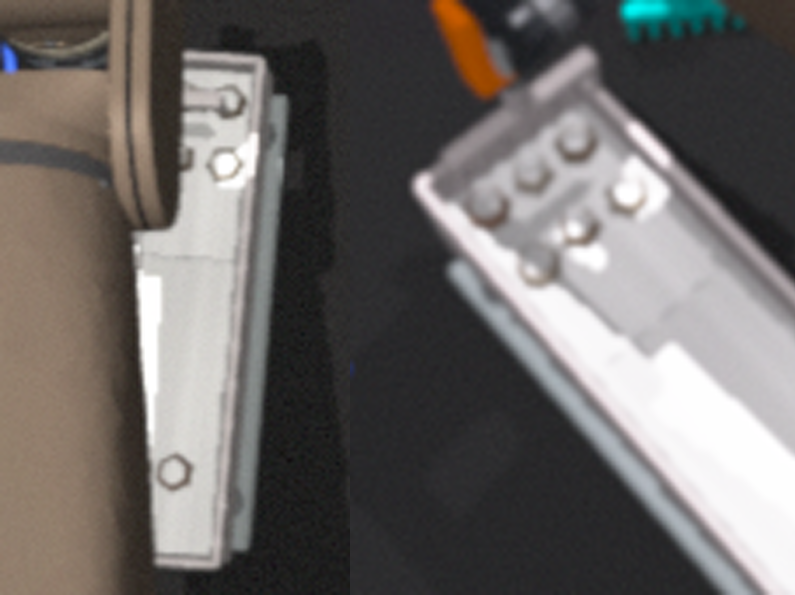

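The near chip shows at (173,472) in the top view, and the middle and far rows are undisturbed. I'll insert at x = 109 mm.

Scaled: 78 mm / 600 = 0.13, 75 mm / 600 = 0.125.

send_rows(rows="0 0 0 0 0.0008 0.0167 -1;0 0 0 0 0.0008 0.05 -1;0 0 0 0 0.0008 0.0833 -1;0 0 0 0 0.0008 0.11 -1;0 0 0 0 0.0008 0.125 -1;0 0 0 0 0.0008 0.13 -1;0 0 0 0 0.0008 0.13 -1")

```text
time: 18.82
eef_pos: [0.6166, 0.1387, 0.1851]
tcp_rot: [0.73, 0.683, 0.0, 0.0]
contact_force: [-0.9, -0.8, -1.6]
opening: 0.204
finger_force: 78.3
```

Scaled: -50 mm / 600 = -0.0833, -44 mm / 600 = -0.0733.

send_rows(rows="0 0 0 0 -0.005 0.0008 -1;0 0 0 0 -0.015 0.0008 -1;0 0 0 0 -0.0267 0.0008 -1;0 0 0 0 -0.0383 0.0008 -1;0 0 0 0 -0.05 0.0008 -1;0 0 0 0 -0.0617 0.0008 -1;0 0 0 0 -0.0733 0.0008 -1;0 0 0 0 -0.0833 0.0008 -1")

```text
time: 19.82
eef_pos: [0.5659, 0.1421, 0.1843]
tcp_rot: [0.73, 0.683, 0.0, 0.0]
contact_force: [0.0, 0.1, 0.2]
opening: 0.202
finger_force: 78.4
```

Scaled: -44 mm / 600 = -0.0733, -41 mm / 600 = -0.0683.

send_rows(rows="0 0 0 0 -0.01 0 -1;0 0 0 0 -0.02 0 -1;0 0 0 0 -0.03 0 -1;0 0 0 0 -0.04 0 -1;0 0 0 0 -0.05 -0.0003 -1;0 0 0 0 -0.06 -0.001 -1;0 0 0 0 -0.0683 -0.0017 -1;0 0 0 0 -0.0733 -0.002 -1")

```text
time: 20.82
eef_pos: [0.5221, 0.145, 0.1854]
tcp_rot: [0.73, 0.683, -0.0, -0.0]
contact_force: [0.5, 0.7, 0.2]
opening: 0.2
finger_force: 78.4
```

Now lift out, then go back over the stand.

Scaled: -76 mm / 600 = -0.1267, -55 mm / 600 = -0.0917.

send_rows(rows="0 0 0 0 0 0 -1;0 0 0 0 0.0017 -0.0167 -1;0 0 0 0 0.0017 -0.05 -1;0 0 0 0 0.0017 -0.0917 -1;0 0 0 0 0.0017 -0.1267 -1;0 0 0 0 0.0017 -0.1267 -1;0 0 0 0 0.0017 -0.1267 -1")

```text
time: 21.7
eef_pos: [0.5231, 0.1449, 0.2606]
tcp_rot: [0.73, 0.683, -0.001, -0.0]
contact_force: [-0.3, 0.9, -2.0]
opening: 0.2
finger_force: 78.1
```

```bash
python3 g.py .5350 -.0870 .2625 .175
```

```text
t 21.7 pos [523.06 144.87 260.61] F [-0.33  0.95 -2.01] q6 0.14968980614128108
turn [ -0.09   0.   -13.84] shift [-230.56   27.31   -1.88]
```

Scaled: -230.5 mm / 600 = -0.3842, -219 mm / 600 = -0.365, -13.8 degrees / 90 = -0.1533.

send_rows(rows="0 0 -0.0222 -0.0417 0.005 0 -1;0 0 -0.0444 -0.1 0.0117 0 -1;0 0 -0.0667 -0.1667 0.02 0 -1;0 0 -0.1 -0.2417 0.0283 0 -1;0 0 -0.1333 -0.3167 0.0383 0 -1;0 0 -0.1533 -0.365 0.0433 0 -1;0 0 -0.1533 -0.3842 0.0455 0 -1;0 0 -0.1533 -0.3842 0.0455 0 -1")

```text
time: 22.7
eef_pos: [0.535, -0.0868, 0.2604]
tcp_rot: [0.643, 0.766, -0.0, -0.001]
contact_force: [-0.7, -0.5, -2.5]
opening: 0.204
finger_force: 78.2
```

```bash
python3 g.py .5350 -.0870 .1131 .175
python3 - <<'E'
from h import *
p=shot('top','t7.png');q=shot('side','t7s.png')
a=cv2.resize(cv2.imread('pics/t7.png')[150:320,180:270],None,fx=3.5,fy=3.5,interpolation=cv2.INTER_CUBIC)
b=cv2.imread('pics/t7s.png')[100:219,300:397]
b=cv2.resize(b,(485,595),interpolation=cv2.INTER_CUBIC)
cv2.imwrite('pics/t7c.png',np.hstack([a,b]))
E
```

```text
t 22.7 pos [535.04 -86.85 260.43] F [-0.67 -0.48 -2.47] q6 -0.5214547990729045
turn [-0.09 -0.08 -0.12] shift [ -0.35   0.16 147.33]
```

View pics/t7c.png

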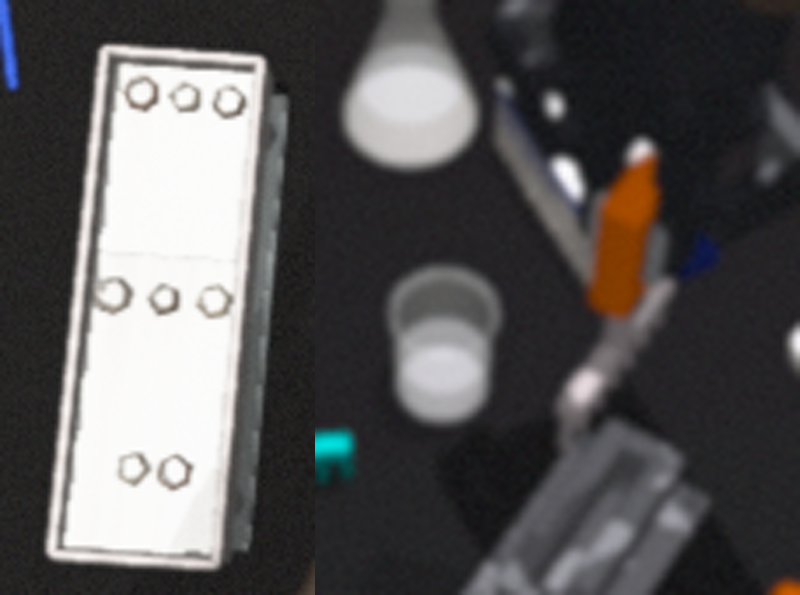

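The top view shows the chips in a 3/3/2 single layer, at rows y ≈ 97, 297 and 470 in the crop, and the rake hangs upright over the stand. I'll put it back now.

Scaled: 103 mm / 600 = 0.1717, 95 mm / 600 = 0.1583.

send_rows(rows="0 0 0 0 0 0.025 -1;0 0 0 0 0 0.0667 -1;0 0 0 0 0 0.1167 -1;0 0 0 0 0 0.1583 -1;0 0 0 0 0 0.1717 -1;0 0 0 0 0 0.1717 -1;0 0 0 0 0 0.1717 -1;0 0 0 0 0 0.1717 -1")

```text
time: 23.8
eef_pos: [0.5361, -0.0871, 0.1597]
tcp_rot: [0.643, 0.766, 0.0, 0.001]
contact_force: [0.9, 0.3, -1.5]
opening: 0.2
finger_force: 78.2
```

```bash
python3 g.py .5350 -.0870 .1131 .175
```

```text
t 23.8 pos [536.14 -87.1  159.72] F [ 0.92  0.29 -1.53] q6 -0.5223343820137556
turn [ 0.12  0.07 -0.03] shift [ 0.35 -1.2  46.61]
```

send_rows(rows="0 0 0 0 -0.0017 0.0067 -1;0 0 0 0 -0.0017 0.0133 -1;0 0 0 0 -0.0017 0.02 -1;0 0 0 0 -0.0017 0.0267 -1;0 0 0 0 -0.0017 0.0333 -1;0 0 0 0 -0.0017 0.0333 -1")

```text
time: 24.55
eef_pos: [0.5341, -0.087, 0.1379]
tcp_rot: [0.643, 0.766, -0.0, -0.001]
contact_force: [-0.3, 0.2, -1.0]
opening: 0.195
finger_force: 78.2
```

```bash
python3 g.py .5350 -.0870 .1131 .175
```

```text
t 24.55 pos [534.13 -86.97 137.85] F [-0.25  0.23 -1.04] q6 -0.5232912472147744
turn [-0.05 -0.03 -0.04] shift [-0.19  0.87 24.75]
```

In the slot without contact. On down.

Scaled: 23 mm / 600 = 0.0383, 20 mm / 600 = 0.0333.

send_rows(rows="0 0 0 0 0.0008 0.0067 -1;0 0 0 0 0.0008 0.0133 -1;0 0 0 0 0.0008 0.02 -1;0 0 0 0 0.0008 0.0267 -1;0 0 0 0 0.0008 0.0333 -1;0 0 0 0 0.0008 0.0383 -1;0 0 0 0 0.0008 0.0383 -1")

```text
time: 25.42
eef_pos: [0.5347, -0.0869, 0.1151]
tcp_rot: [0.643, 0.766, -0.0, -0.0]
contact_force: [0.7, 1.2, -1.4]
opening: 0.202
finger_force: 78.2
```

Scaled: 0.5 mm / 600 = 0.0008.

send_rows(rows="0 0 0 0 0 0.0008 -1;0 0 0 0 0 0.0008 -1;0 0 0 0 0 0.0008 -1")

```text
time: 25.8
eef_pos: [0.535, -0.087, 0.1151]
tcp_rot: [0.643, 0.766, 0.0, 0.0]
contact_force: [0.3, -1.1, -0.9]
opening: 0.195
finger_force: 78.2
```

Scaled: 1 mm / 600 = 0.0017.

send_rows(rows="0 0 0 0 0 0.0017 -1;0 0 0 0 0 0.0017 -1;0 0 0 0 0 0.0017 -1")

```text
time: 26.18
eef_pos: [0.5349, -0.087, 0.1139]
tcp_rot: [0.643, 0.766, -0.0, -0.0]
contact_force: [-0.3, 0.1, -1.9]
opening: 0.202
finger_force: 78.2
```

Scaled: 1 mm / 600 = 0.0017.

send_rows(rows="0 0 0 0 0 0.0017 -1;0 0 0 0 0 0.0017 -1;0 0 0 0 0 0.0017 -1")

```text
time: 26.55
eef_pos: [0.5351, -0.087, 0.1132]
tcp_rot: [0.643, 0.766, 0.0, 0.0]
contact_force: [-0.8, -0.2, 0.2]
opening: 0.201
finger_force: 78.5
```

Touching the slot floor at the original height. Open and withdraw.

send_rows(rows="0 0 0 0 0 0 -0.4;0 0 0 0 0 0 0;0 0 0 0 0 0 0.5;0 0 0 0 0 0 1;0 0 0 0 0 0 1;0 0 0 0 0 0 1;0 0 0 0 0 0 1;0 0 0 0 0 0 1")

```text
time: 27.55
eef_pos: [0.5349, -0.087, 0.1129]
tcp_rot: [0.643, 0.766, -0.0, 0.0]
contact_force: [-0.0, 0.1, 0.3]
opening: 0.998
finger_force: 0.0
```

Scaled: 170 mm / 600 = 0.2833, -150 mm / 600 = -0.25.

send_rows(rows="0 0 0 0 0 -0.0083 1;0 0 0 0 0 -0.0333 1;0 0 0 0 0 -0.0833 1;0 0 0 0 0 -0.15 1;0 0 0 0 0 -0.2167 1;0 0 0 0.1 0 -0.25 1;0 0 0 0.2 0 -0.25 1;0 0 0 0.2833 0 -0.25 1")

```text
time: 28.55
eef_pos: [0.5052, 0.0822, 0.2651]
tcp_rot: [0.643, 0.766, 0.001, 0.001]
contact_force: [-0.0, 1.3, 0.2]
opening: 0.998
finger_force: 0.0
```

Scaled: 150 mm / 600 = 0.25, 130 mm / 600 = 0.2167.

send_rows(rows="0 0 0 0.0667 0 0 1;0 0 0 0.15 0 0 1;0 0 0 0.2167 0 0 1;0 0 0 0.25 0 0 1;0 0 0 0.25 0 0 1")

```text
time: 29.18
eef_pos: [0.4791, 0.2292, 0.2641]
tcp_rot: [0.642, 0.767, 0.001, 0.0]
contact_force: [-0.7, -0.3, 0.8]
opening: 1.0
finger_force: 0.0
```

Run:
```python
from h import *
p=shot('top','t8.png');q=shot('side','t8s.png')
a=cv2.resize(cv2.imread('pics/t8.png')[170:280,280:390],(400,400),interpolation=cv2.INTER_CUBIC)
b=cv2.resize(cv2.imread('pics/t8s.png')[130:240,300:410],(400,400),interpolation=cv2.INTER_CUBIC)
cv2.imwrite('pics/t8c.png',np.hstack([a,b]))
```

```text
(no output)
```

View pics/t8c.png

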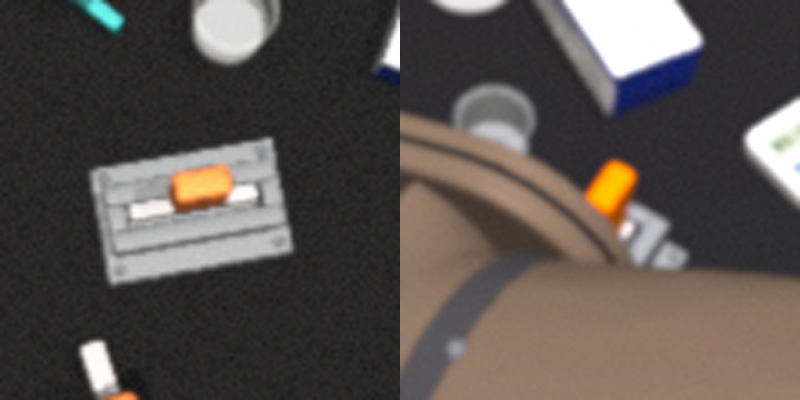

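The rake stands upright in its slot, with the grip at (200,187) as at the start, and the arm is clear. Handing in.

```bash
python3 -c "
from plant import ctrl
print(ctrl.sign_off())"
```

```text
the job is handed in; nothing more can be done
None
```

I handed the job in at about 29 s with the chips lying 3/3/2 (far/middle/near) in a single layer and the rake back upright in its stand; the hand-in returned no verdict.

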